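# Hold the purge valve open on the weighing chamber's bench

## Task

Start the purge air for the weighing chamber: on the console press the green, then the yellow, then the blue key, one at a time, each fully down and let up again, and never press the red stop key. Then turn the sprung purge valve handle by its black post, away from its rest, until its red pointer stands within the green arc on the dial, without ever letting the pointer run onto the red arc, and hold it there against the spring: the program finishes while the robot is still holding it. Leave the glassware, weight and other small things on the bench where they are.

Things in the scene. Friction and masses are not known exactly. Their poses are not given: they have to be found in the camera images.
- key_green_top (a point): centre of the top face of the green round push key (28 mm across, in a grey collar 44 mm across whose top is 10 mm below the unpressed key's top). The key moves straight down with its joint. The four keys stand 62 mm apart in one row on the grey console, in any order; unpressed tops are 52 mm above the table. The console is 120 mm deep, 260 mm wide and 30 mm high.
- key_green (a joint): travel of the green spring key, m: 0 up, 0.006 fully down; it starts to move at 1.5 N, is fully down at 5 N and springs back up by itself.
- key_yellow_top (a point): centre of the top face of the yellow round push key (28 mm across, in a grey collar 44 mm across whose top is 10 mm below the unpressed key's top). The key moves straight down with its joint. The four keys stand 62 mm apart in one row on the grey console, in any order; unpressed tops are 52 mm above the table. The console is 120 mm deep, 260 mm wide and 30 mm high.
- key_yellow (a joint): travel of the yellow spring key, m: 0 up, 0.006 fully down; it starts to move at 1.5 N, is fully down at 5 N and springs back up by itself.
- key_blue_top (a point): centre of the top face of the blue round push key (28 mm across, in a grey collar 44 mm across whose top is 10 mm below the unpressed key's top). The key moves straight down with its joint. The four keys stand 62 mm apart in one row on the grey console, in any order; unpressed tops are 52 mm above the table. The console is 120 mm deep, 260 mm wide and 30 mm high.
- key_blue (a joint): travel of the blue spring key, m: 0 up, 0.006 fully down; it starts to move at 1.5 N, is fully down at 5 N and springs back up by itself.
- key_red_top (a point): centre of the top face of the red round push key (28 mm across, in a grey collar 44 mm across whose top is 10 mm below the unpressed key's top). The key moves straight down with its joint. The four keys stand 62 mm apart in one row on the grey console, in any order; unpressed tops are 52 mm above the table. The console is 120 mm deep, 260 mm wide and 30 mm high.
- key_red (a joint): travel of the red spring key, m: 0 up, 0.006 fully down; it starts to move at 1.5 N, is fully down at 5 N and springs back up by itself.
- valve: purge valve, a fixed grey block 175 x 175 x 30 mm with a white dial; origin under its centre, which is the handle's upright axis; its x axis points to the dial's scale side, away from the handle; z up.
- valve_axis (a point): a point on the handle's upright turning axis, 50 mm above the table.
- grip_post (a point): middle of the valve handle's upright black grip post (round, 22 mm across), 100 mm from the turning axis, 85 mm above the table. The post's top is 105 mm above the table; the flat steel arm (14 mm wide) that carries it has its top 55 mm above the table, so the post is clear from 58 to 105 mm. It turns with the handle.
- pointer_tip (a point): tip of the red pointer at the handle's tail, 70 mm from the turning axis, exactly opposite the grip post; it turns with the handle and sweeps over the dial, 51 mm above the table.
- band_mid (a point): middle of the green arc on the dial, 70 mm from the turning axis, 37 mm above the table; the arc is 22 mm long along the pointer's path (11 mm to either side) and stays put during a run, but lies elsewhere on the dial each time.
- purge (a joint): angle of the sprung valve handle, rad: 0 at rest, grows as the handle turns anticlockwise seen from above, stop at 1.2. A spring always pushes it back to 0: at the post about 2.5 N at 0, 6 N at 0.7, 8.5 N at the stop. The red arc on the dial begins at 1.05; the middle of the green arc lies between 0.38 and 0.77.
- dish_mid (a point): centre (half-way up) of a round glass filter dish, 52 mm across, 14 mm high, loose; leave it alone.
- weight_mid (a point): centre (half-way up) of a brass knob weight, 26 mm across, 40 mm high, loose; leave it alone.
- jar_mid (a point): centre (half-way up) of an amber jar, 56 mm across, 75 mm high, loose; leave it alone.
- beaker_mid (a point): centre (half-way up) of a glass beaker, 66 mm across, 80 mm high, loose; leave it alone.
- cassette_mid (a point): centre (half-way up) of a flat blue filter cassette, 55 x 55 x 12 mm, loose; leave it alone.
- hygrometer_mid (a point): centre (half-way up) of a small orange thermo-hygrometer with a grey screen, lying flat, 35 x 70 x 22 mm, loose; leave it alone.

How it is judged:
On the way, in this order (a step that is already met when the one before it is completed fails the run):
1. green key pressed down, the others up (value of joint key_green above 0.0045 m and value of joint each of key_yellow, key_blue, key_red below 0.0015 m), for 0.05 s.
2. yellow key pressed down, the others up (value of joint key_yellow above 0.0045 m and value of joint each of key_green, key_blue, key_red below 0.0015 m), for 0.05 s.
3. blue key pressed down, the others up (value of joint key_blue above 0.0045 m and value of joint each of key_green, key_yellow, key_red below 0.0015 m), for 0.05 s.
4. all keys up and the robot holds the pointer within the green arc for a second (value of joint each of key_green, key_yellow, key_blue, key_red below 0.0015 m and horizontal distance between pointer_tip and band_mid below 0.012 m and contact force between any of the fingers, the arm and purge above 1 N), for 1 s.
At the end, for the whole second after the job is handed in: The robot still presses on the handle (over 1 N), the handle is at rest (under 0.1 rad/s) with the pointer tip within 12 mm of the green arc's middle, all four keys are up, and the program has ended so (all of step 4 and value of joint purge below 1.05 rad and velocity of joint purge between -0.1 and 0.1 rad/s); the arm keeps its last pose, push and grip.
It fails at once if the red stop key is pressed (over 2 mm) (value of joint key_red above 0.002 m).
It fails at once if two keys are down together (value of joint each of key_green, key_yellow above 0.002 m or value of joint each of key_green, key_blue above 0.002 m or value of joint each of key_green, key_red above 0.002 m or value of joint each of key_yellow, key_blue above 0.002 m or value of joint each of key_yellow, key_red above 0.002 m or value of joint each of key_blue, key_red above 0.002 m).
It fails at once if the pointer runs onto the red arc (value of joint purge above 1.06 rad).
It fails at once if a loose thing on the bench is shifted by over 20 mm (distance of any of dish_mid, weight_mid, jar_mid, beaker_mid, cassette_mid, hygrometer_mid from where it was at the start of the episode above 0.02 m).
It also fails if it takes over 54 s, if anything falls off the work surface, if the arm or the gripper's body presses on something with over 40 N, if the wrist force passes 120 N, or if a joint passes its speed limit or range.

## Robot

A 6-joint arm with a two-finger parallel gripper is mounted at the origin on the work surface. World frame = base frame: x ahead of the robot, y to its left, z up, the work surface at z = 0. Lengths are in m, angles in rad, forces in N, time in s.
With the tool pointing down it reaches from about 0.375 to 0.9 m from the base axis. Payload 3.1 kg.
Tool frame: the origin (TCP) lies at the centre of the arm's flange, where the gripper is bolted on; the fingertips stand 182 mm ahead of it and the grasp point (between the pads) lies 164 mm ahead of it; z points along the fingers, y is the line along which they close (so a half turn about z gives the same grasp; the last joint's range is limited). The gripper opens to 87 mm and grips with 3 to 60 N. Pads are 19 mm wide; open, the fingers measure 117 mm over their backs; the gripper's body (75 mm by 190 mm) begins 51 mm behind the grasp point.
Start: joints at [1.111, 0.527, 1.433, -0, 1.181, -0.178], TCP at [0.173, 0.601, 0.405] pointing down, gripper open.
Joint ranges: [-3.08, 3.08], [-0.75, 2.2], [0.22, 2.44], [-1.43, 4.57], [0, 2.65], [-2.85, 2.85]. Speed limits (rad/s): [2.79, 2.79, 3.14, 3.14, 3.14, 3.14].

## Interface

Orientations are given as a unit quaternion [x, y, z, w].
In Python, from rig import * gives the robot as it stands.
- The arm moves only by the tool move_arm, never from a script. Its argument "commands" is a list that holds one entry, the list of rows, each a list of 6 numbers: the shift along the tool's x, y, z in units of 40 mm (1.0 is 40 mm), then the turn, a rotation vector about the tool's x, y, z in rad. A call has 1 to 12 rows; each row is the pose to reach, as a shift and turn from the pose commanded when the call began, along the tool's axes at that moment; what a row does not reach only later rows make up. A row lasts 1/8 s, in which the tool goes at most 62.5 mm and 10.7 degrees, less where a joint would pass 70% of its speed; a pose out of reach is approached as far as the arm can. A call with a gripper value outside its range is refused whole. "claw" is the closure, from -1 (fully open) to 1 (shut), so that 0 is half open, set as the call begins (left out, the last holds). The fingers move at their own pace and stop on an object; "squeeze" is the grip in N (left out, the last holds). Time passes only in rows, so rows that repeat a pose let the fingers close. It gives the time, the measured TCP pose, the force, the opening and the grip force at its end, in the units of the state.
- get_obs(): the state, without advancing time (a new reading comes with each control period).
- camera(name): name is "side" or "top" or "wrist"; returns a dict with "pixels" (480x640x3 uint8, blue, green, red), "range_z" (480x640 float32, m along the optical axis (not along the pixel's ray), 0 where there is no reading), "camera_matrix" (3x3 intrinsics, pixels), "D" ([k1, k2, p1, p2, k3] as OpenCV has them; the pictures are not rectified), "extrinsics" (4x4, takes a point from world to camera coordinates). Camera axes: x right, y up, looking along -z (the intrinsics and any distortion apply to the point x, -y, -z); pixel columns grow to the right and rows downward; lengths in m; the calibration is good to about 2 mm. A picture is of the moment at which its call begins.
- hand_in(): hands the job in; it is judged then, once.
The state is a dict: "time": time; "q": joint angles; "joint_velocities": joint speeds; "joint_torque": joint torques, N m; "position": TCP position; "tool_rot": TCP orientation; "ft_force": force on the tool from outside, world axes, zero at the start; "moment": the same for the moment, N m; "grip_width": finger opening in m; "grip_force": force on a finger pad.
Only numpy, scipy, OpenCV 4.12 (cv2) and the standard library are available. Lean on these libraries where they do the work, as an engineer would, in place of code of your own. Each camera call takes 0.05 s, during which the arm holds its last target. There are 200 camera calls.

## Working session

There is one attempt and no reset: what is moved stays moved. The work goes in short steps, Python scripts to look and compute and a tool call to move; the robot and the scene stay as the last step left them, time stands still between calls to the robot, and variables do not carry over. Pictures are saved under pics/ and viewed, at most 10 in all, crops included, and the job is handed in when it is done.

Besides the shell and the picture viewer there is one more tool, called after ">>>" by a JSON object that holds its "op" and its "data", one argument or row to a line. move_arm: Moves the arm, as the interface text tells. Its arguments: {"type":"object","properties":{"commands":{"type":"array","items":{"type":"array","items":{"type":"array","items":{"type":"number"}}}},"claw":{"type":"number"},"squeeze":{"type":"number"}},"required":["commands"]}

```bash
ls; mkdir -p pics; cat > h.py <<'E'
from rig import *
import numpy as np, cv2
def cloud(c):
    K=np.array(c["camera_matrix"]);D=np.array(c["D"],float);T=np.array(c["extrinsics"])
    v,u=np.mgrid[0:480,0:640]
    p=cv2.undistortPoints(np.stack([u,v],-1).reshape(-1,1,2).astype(np.float64),K,D).reshape(480,640,2)
    z=c["range_z"].astype(float)
    P=np.stack([p[...,0]*z,-p[...,1]*z,-z],-1)
    return (P-T[:3,3])@T[:3,:3]
E
python3 - <<'E'
from h import *
for n in ("top","side"):
    c=camera(n); cv2.imwrite(f"pics/{n}.png",c["pixels"]); np.savez(f"{n}.npz",**{k:np.array(v) for k,v in c.items()})
o=get_obs();print(o)
E
```

```text
pics
{'time': 0.1, 'q': array([ 1.11150358e+00,  5.28367943e-01,  1.43379097e+00, -5.87332607e-05,
        1.18139928e+00, -1.78521409e-01]), 'joint_velocities': array([ 0.0020733 , -0.00143984, -0.00184146,  0.000646  , -0.00086472,
        0.00041103]), 'joint_torque': array([-7.69059861e-04, -4.40984774e+01, -1.77149087e+01,  6.35182508e-02,
        5.33860386e-02, -3.42157296e-05]), 'position': array([0.17303383, 0.60024008, 0.40386703]), 'tool_rot': array([ 1.39913868e-01,  9.90163190e-01, -9.41731807e-04, -2.82338856e-04]), 'ft_force': array([ 0.23134548, -0.58832215,  0.2674184 ]), 'moment': array([-0.01143195,  0.02097138,  0.04210853]), 'grip_force': 0.0, 'grip_width': 0.0870558319874951}
```

View pics/top.png

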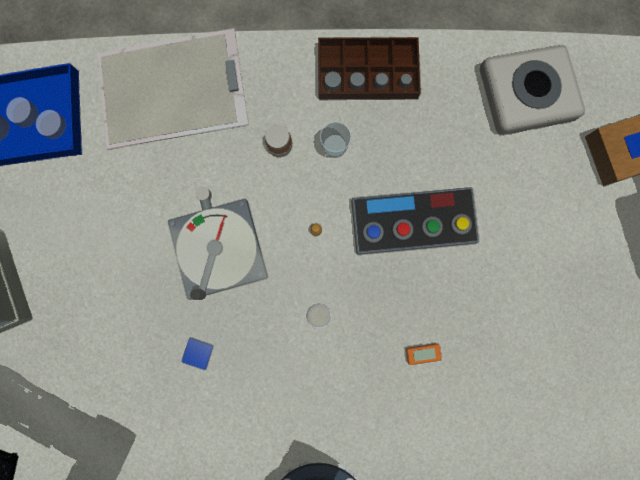

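View pics/side.png

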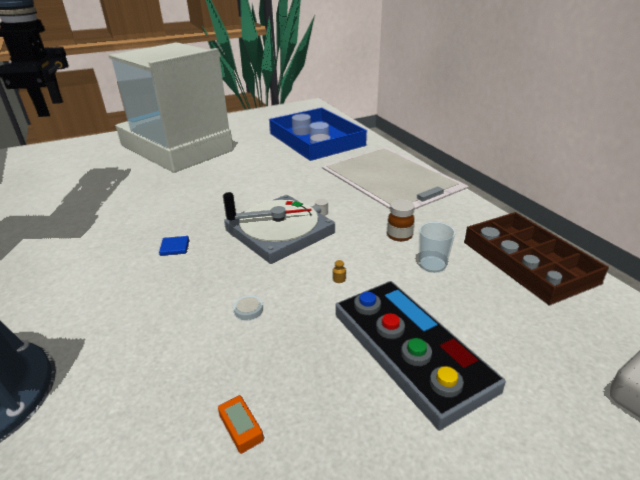

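The top view shows blue (373,231), red (403,229), green (433,226) and yellow (462,224). The valve axis is at about (215,248), the post at (198,294), the pointer tip at (224,218) and the green arc near (199,219), with the red arc beyond it. The side view agrees.

```bash
python3 - <<'E'
from h import *
M={}
for n in ("top","side"):
    c=dict(np.load(f"{n}.npz")); P=cloud(c); im=c["pixels"]; hsv=cv2.cvtColor(im,cv2.COLOR_BGR2HSV); H,S,V=[hsv[...,i].astype(int) for i in range(3)]
    ok=c["range_z"]>0
    def rep(name,m):
        m=m&ok
        if m.sum(): 
            q=P[m]; print(n,name,m.sum(),np.median(q,0).round(4),q.mean(0).round(4),((q.min(0)+q.max(0))/2).round(4),(q.max(0)-q.min(0)).round(3))
    top=(abs(P[...,2]-.052)<.005)
    cols=dict(blue=(H>105)&(H<130)&(S>120),red=((H<8)|(H>172))&(S>150),green=(H>45)&(H<85)&(S>100),yellow=(H>20)&(H<35)&(S>150))
    X,Y,Z=P[...,0],P[...,1],P[...,2]
    con=(Y<-.0)&(Y>-.42)&(X>.4)&(X<.7)
    for k,m in cols.items(): rep("key_"+k,m&con&top)
    val=(X>.3)&(X<.66)&(Y>.08)&(Y<.42)
    rep("post",val&(Z>.065)&(Z<.12)&(V<90))
    rep("posttop",val&(Z>.098)&(Z<.12)&(V<90))
    rep("pointer",val&cols["red"]&(Z>.044)&(Z<.06))
    rep("redarc",val&cols["red"]&(Z<.043)&(Z>.03))
    rep("greenarc",val&cols["green"]&(Z>.03)&(Z<.045))
    rep("dial",val&(S<40)&(V>170)&(abs(Z-.036)<.004))
    for nm,px in dict(dish=(318,315),weight=(316,229),cas=(198,353),jar=(278,138),beaker=(333,140),hyg=(424,354)).items():
        if n=="top": print(nm,P[px[1],px[0]].round(3))
E
```

```text
top key_blue 121 [ 0.5863 -0.119   0.0523] [ 0.587  -0.1192  0.0521] [ 0.5869 -0.1188  0.0518] [0.023 0.025 0.009]
top key_red 116 [ 0.5916 -0.1809  0.0521] [ 0.5923 -0.1812  0.0521] [ 0.5926 -0.1807  0.0521] [0.024 0.025 0.01 ]
top key_green 118 [ 0.5967 -0.2428  0.0519] [ 0.5967 -0.2425  0.0518] [ 0.5972 -0.2424  0.0515] [0.025 0.024 0.008]
top key_yellow 122 [ 0.6023 -0.3042  0.0523] [ 0.6023 -0.3042  0.052 ] [ 0.6024 -0.3039  0.0519] [0.025 0.025 0.009]
top post 136 [0.4626 0.2326 0.1042] [0.4626 0.2337 0.0986] [0.4627 0.2359 0.0892] [0.02  0.021 0.046]
top posttop 99 [0.4626 0.2359 0.1053] [0.4627 0.2358 0.1052] [0.4627 0.2362 0.1053] [0.02  0.02  0.014]
top pointer 38 [0.5975 0.1962 0.0515] [0.5982 0.196  0.0513] [0.6016 0.1953 0.0513] [0.048 0.015 0.009]
top redarc 35 [0.6049 0.2607 0.0369] [0.6045 0.2609 0.0365] [0.604  0.2612 0.0363] [0.015 0.014 0.007]
top greenarc 73 [0.6171 0.2447 0.0392] [0.6174 0.245  0.0387] [0.6176 0.2449 0.0381] [0.022 0.021 0.011]
top dial 3656 [0.5557 0.1989 0.0358] [0.5561 0.2045 0.0358] [0.558  0.2079 0.036 ] [0.166 0.165 0.008]
dish [ 0.417 -0.0
[... 538 characters left out ...]
] [ 0.5996 -0.3082  0.0518] [ 0.6007 -0.3066  0.051 ] [0.027 0.028 0.008]
side post 200 [0.4591 0.227  0.0896] [0.4594 0.2279 0.0888] [0.4605 0.2319 0.0864] [0.021 0.022 0.041]
side posttop 66 [0.4597 0.2291 0.1041] [0.4597 0.2302 0.1032] [0.4605 0.2319 0.1026] [0.021 0.022 0.009]
side pointer 51 [0.5973 0.1927 0.0513] [0.5972 0.1926 0.0511] [0.5979 0.1925 0.0508] [0.051 0.018 0.005]
side redarc 18 [0.6025 0.2581 0.037 ] [0.6023 0.2585 0.037 ] [0.6016 0.2596 0.0371] [0.013 0.017 0.002]
side greenarc 37 [0.6157 0.2431 0.0381] [0.6155 0.2429 0.0382] [0.6152 0.2427 0.0382] [0.02  0.026 0.004]
side dial 1723 [0.5518 0.1811 0.0356] [0.5529 0.1902 0.0356] [0.5567 0.2115 0.0354] [0.168 0.182 0.006]
```

```bash
python3 - <<'E'
from h import *
c=dict(np.load("top.npz")); P=cloud(c); im=c["pixels"]; hsv=cv2.cvtColor(im,cv2.COLOR_BGR2HSV); H,S,V=[hsv[...,i].astype(int) for i in range(3)]
A=np.array([.5585,.2078])
X,Y,Z=P[...,0],P[...,1],P[...,2]
val=(X>.45)&(X<.66)&(Y>.12)&(Y<.32)
for n,m in dict(red=((H<8)|(H>172))&(S>120)&val,green=(H>45)&(H<85)&(S>80)&val).items():
    d=P[m][:,:2]-A
    print(n); print(np.c_[np.degrees(np.arctan2(d[:,1],d[:,0])).round(0),(np.hypot(*d.T)*1000).round(0),(P[m][:,2]*1000).round(0)].astype(int).tolist())
cv2.imwrite("pics/crop.png",cv2.resize(im[180:310,150:290],None,fx=4.5,fy=4.5,interpolation=cv2.INTER_CUBIC))
E
```

```text
red
[[-17, 70, 51], [-13, 68, 38], [-17, 68, 51], [-17, 66, 51], [-17, 63, 52], [-17, 61, 53], [-18, 59, 53], [-16, 57, 51], [-11, 56, 34], [-16, 55, 50], [46, 76, 36], [45, 74, 40], [-15, 52, 50], [-17, 53, 51], [48, 76, 36], [47, 76, 33], [46, 74, 35], [45, 72, 35], [-15, 50, 48], [-19, 50, 55], [50, 76, 37], [49, 75, 38], [48, 73, 36], [47, 73, 30], [46, 71, 33], [45, 68, 37], [-14, 48, 51], [-16, 48, 50], [-19, 49, 52], [52, 76, 39], [52, 76, 34], [50, 73, 38], [49, 72, 37], [48, 71, 35], [47, 68, 39], [46, 67, 38], [45, 66, 36], [-15, 45, 53], [-18, 46, 54], [-20, 47, 52], [54, 75, 39], [53, 74, 38], [52, 72, 36], [51, 71, 33], [50, 68, 39], [48, 67, 37], [47, 65, 38], [46, 65, 34], [-15, 44, 49], [-19, 44, 54], [54, 72, 37], [53, 71, 38], [52, 69, 35], [51, 67, 38], [50, 66, 36], [49, 64, 36], [48, 63, 33], [-16, 42, 52], [-19, 42, 53], [53, 68, 37], [52, 66, 37], [51, 64, 37], [50, 62, 39], [-13, 39, 49], [-16, 40, 48], [-19, 40, 47], [54, 64, 39], [53, 63, 35], [-16, 37, 53], [-18, 38, 52], [-14, 35, 47], [-18, 36, 48], [-14, 32, 53], [-16, 33, 50], [-21, 34, 53], [-14, 31, 5
[... 625 characters left out ...]
 [33, 72, 40], [31, 71, 40], [30, 70, 40], [28, 69, 40], [24, 66, 40], [40, 77, 40], [39, 76, 39], [38, 75, 39], [36, 72, 42], [35, 72, 40], [34, 72, 33], [32, 69, 41], [31, 69, 35], [29, 66, 44], [28, 67, 37], [26, 65, 40], [24, 64, 39], [40, 74, 42], [39, 72, 43], [37, 71, 40], [36, 70, 41], [35, 70, 35], [33, 68, 40], [32, 67, 39], [30, 65, 43], [29, 65, 37], [27, 63, 39], [25, 62, 40], [40, 71, 39], [38, 70, 40], [37, 69, 36], [36, 67, 39], [34, 65, 43], [33, 65, 40], [31, 64, 37], [30, 63, 36], [28, 61, 41], [41, 71, 33], [40, 69, 37], [38, 67, 38], [37, 66, 39], [35, 64, 40], [34, 63, 40], [32, 61, 43], [41, 66, 40], [40, 66, 36], [38, 64, 37], [37, 63, 36], [35, 61, 39], [39, 62, 41]]
```

View pics/crop.png

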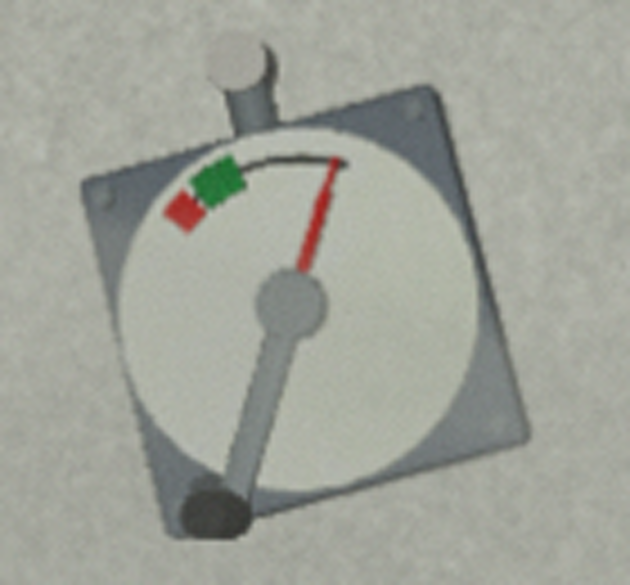

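The green arc spans about 23–41° around the axis, its middle at 32°. The red arc starts at 44–45° and the pointer rests at −17°, so the handle needs roughly 47° of turn. Moving over the green key with the claw closed.

>>> {"op": "move_arm", "data": {
  "commands": [
    [[-16.0,-17.35,0,0,0,0],[-16.0,-17.35,0,0,0,0],[-16.0,-17.35,0,0,0,0],[-16.0,-17.35,0,0,0,0],[-16.0,-17.35,0,0,0,0],[-16.0,-17.35,0,0,0,0],[-16.0,-17.35,0,0,0,0],[-16.0,-17.35,0,0,0,0],[-16.0,-17.35,0,0,0,0],[-16.0,-17.35,0,0,0,0],[-16.0,-17.35,0,0,0,0],[-16.0,-17.35,0,0,0,0]]
  ],
  "claw": 1,
  "squeeze": 20
}}

```text
time: 1.6
position: [0.5094, -0.0722, 0.4045]
tool_rot: [0.14, 0.99, 0.0, -0.0]
ft_force: [0.9, 0.2, 0.3]
grip_width: 0.0006
grip_force: 0.0
```

```bash
cat >> h.py <<'E'
from scipy.spatial.transform import Rotation as R
def shift(goal):
    o=get_obs(); r=R.from_quat(o["tool_rot"])
    print("t",o["time"],"pos",o["position"].round(4),"yaw x",np.degrees(np.arctan2(*r.as_matrix()[[1,0],0])).round(2),"zax",r.as_matrix()[:,2].round(4),"F",o["ft_force"].round(1),"grip",o["grip_width"].round(4))
    for g in np.atleast_2d(goal): print("units",(r.inv().apply(g-o["position"])/.04).round(3))
E
python3 -c "
from h import *
shift([[.596,-.244,.27],[.601,-.306,.27]])"
```

```text
Traceback (most recent call last):
  File "h.py", line 13, in shift
    print("t",o["time"],"pos",o["position"].round(4),"yaw x",np.degrees(np.arctan2(*r.as_matrix()[[1,0],0])).round(2),"zax",r.as_matrix()[:,2].round(4),"F",o["ft_force"].round(1),"grip",o["grip_width"].round(4))
                                                                                                                                                                                          ^^^^^^^^^^^^^^^^^^^^^
AttributeError: 'float' object has no attribute 'round'
```

>>> {"op": "move_arm", "data": {
  "commands": [
    [[-3.2,-3.5,0,0,0,0],[-3.2,-3.5,0,0,0,0],[-3.2,-3.5,0,0,0,0],[-3.2,-3.5,0,0,0,0],[-3.2,-3.5,3.3,0,0,0],[-3.2,-3.5,3.3,0,0,0],[-3.2,-3.5,3.3,0,0,0],[-3.2,-3.5,3.3,0,0,0],[-3.2,-3.5,3.3,0,0,0]]
  ]
}}

```text
time: 2.72
position: [0.5942, -0.2404, 0.2759]
tool_rot: [0.14, 0.99, -0.001, 0.003]
ft_force: [0.3, 0.4, 0.5]
grip_width: 0.0004
grip_force: 0.0
```

```bash
sed -i 's/o\["grip_width"\].round(4)/o["grip_width"]/' h.py
python3 -c "
from h import *
shift([[.596,-.244,.27],[.601,-.306,.27]])
c=camera('top');cv2.imwrite('pics/t2.png',cv2.resize(c['pixels'][150:300,300:500],None,fx=3,fy=3))"
```

```text
t 2.725 pos [ 0.5942 -0.2404  0.2759] yaw x 163.94 zax [ 0.0049 -0.003  -1.    ] F [0.3 0.4 0.5] grip 0.0003862604256824533
units [-0.068 -0.073  0.148]
units [-0.617 -1.528  0.153]
```

View pics/t2.png

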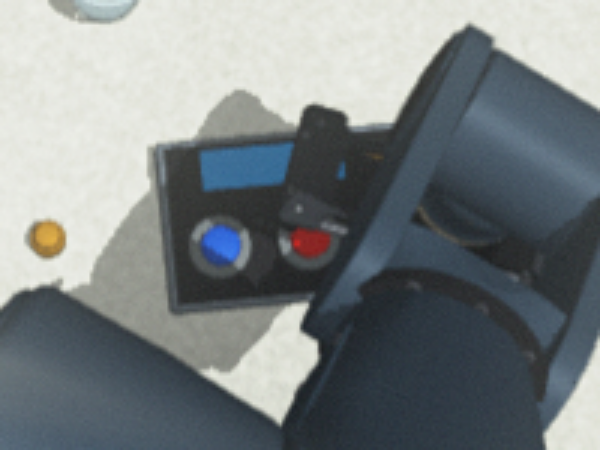

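The view is blocked by the arm, but the measured pose puts the fingertips within 4 mm of the green key's centre. Descending.

>>> {"op": "move_arm", "data": {
  "commands": [
    [[-0.05,-0.05,0.5,0,0,0],[-0.05,-0.05,0.9,0,0,0],[-0.05,-0.05,1.0,0,0,0],[-0.05,-0.05,1.1,0,0,0],[-0.05,-0.05,1.15,0,0,0],[-0.05,-0.05,1.2,0,0,0],[-0.05,-0.05,1.2,0,0,0],[-0.05,-0.05,1.2,0,0,0]]
  ]
}}

```text
time: 3.78
position: [0.5939, -0.2423, 0.2284]
tool_rot: [0.14, 0.99, -0.0, -0.001]
ft_force: [-6.9, 3.4, 20.7]
grip_width: 0.0002
grip_force: 10.5
```

20 N upward with the tip at z = 46 mm, so the green key is fully down. Next: up, over to yellow, and press.

>>> {"op": "move_arm", "data": {
  "commands": [
    [[0,0,-0.4,0,0,0],[0,0,-1.0,0,0,0],[0,0,-1.0,0,0,0],[-0.3,-0.8,-1.0,0,0,0],[-0.58,-1.48,-1.0,0,0,0],[-0.58,-1.48,-1.0,0,0,0],[-0.58,-1.48,-1.0,0,0,0],[-0.58,-1.48,-1.0,0,0,0]]
  ]
}}

```text
time: 4.78
position: [0.6002, -0.3046, 0.2641]
tool_rot: [0.139, 0.99, 0.001, -0.001]
ft_force: [0.2, 0.0, 0.9]
grip_width: 0.0007
grip_force: 0.0
```

```bash
python3 -c "
from h import *
shift([[.601,-.306,.2285],[.586,-.121,.2285]])"
```

```text
t 4.775 pos [ 0.6002 -0.3046  0.2641] yaw x 163.97 zax [-0.0014  0.0014 -1.    ] F [0.2 0.  0.9] grip 0.000716108529135138
units [-0.031 -0.029  0.891]
units [1.606 4.312 0.898]
```

>>> {"op": "move_arm", "data": {
  "commands": [
    [[-0.02,-0.02,0.5,0,0,0],[-0.02,-0.02,0.7,0,0,0],[-0.02,-0.02,0.85,0,0,0],[-0.02,-0.02,0.93,0,0,0],[-0.02,-0.02,0.97,0,0,0],[-0.02,-0.02,0.97,0,0,0],[-0.02,-0.02,0.97,0,0,0]]
  ]
}}

```text
time: 5.65
position: [0.6003, -0.306, 0.2285]
tool_rot: [0.14, 0.99, 0.001, -0.001]
ft_force: [-5.2, 4.0, 14.6]
grip_width: 0.0008
grip_force: 7.5
```

>>> {"op": "move_arm", "data": {
  "commands": [
    [[0,0,-0.4,0,0,0],[0,0,-1.0,0,0,0],[0,0,-1.2,0,0,0],[0.5,1.3,-1.2,0,0,0],[1.0,2.6,-1.2,0,0,0],[1.5,3.9,-1.2,0,0,0],[1.64,4.34,-1.2,0,0,0],[1.64,4.34,-1.2,0,0,0],[1.64,4.34,-1.2,0,0,0],[1.64,4.34,-1.2,0,0,0]]
  ]
}}

```text
time: 6.9
position: [0.5863, -0.1237, 0.2739]
tool_rot: [0.141, 0.99, -0.0, 0.0]
ft_force: [0.8, 0.4, -0.6]
grip_width: 0.0005
grip_force: 0.0
```

```bash
python3 -c "
from h import *
shift([[.586,-.121,.2285]])"
```

```text
t 6.9 pos [ 0.5863 -0.1237  0.2739] yaw x 163.8 zax [ 9.e-04 -7.e-04 -1.e+00] F [ 0.8  0.4 -0.6] grip 0.0004787468274592729
units [0.028 0.063 1.135]
```

>>> {"op": "move_arm", "data": {
  "commands": [
    [[0.03,0.05,0.6,0,0,0],[0.03,0.05,0.9,0,0,0],[0.03,0.05,1.05,0,0,0],[0.03,0.05,1.15,0,0,0],[0.03,0.05,1.2,0,0,0],[0.03,0.05,1.2,0,0,0],[0.03,0.05,1.2,0,0,0]]
  ]
}}

```text
time: 7.78
position: [0.5849, -0.1202, 0.2285]
tool_rot: [0.14, 0.99, -0.001, -0.0]
ft_force: [-5.7, -1.9, 14.1]
grip_width: 0.0
grip_force: 7.2
```

>>> {"op": "move_arm", "data": {
  "commands": [
    [[0,0,-0.5,0,0,0],[0,0,-1.5,0,0,0],[0,0,-2.9,0,0,0],[0,0,-2.9,0,0,0]]
  ]
}}

```text
time: 8.28
position: [0.5872, -0.1202, 0.3473]
tool_rot: [0.14, 0.99, -0.001, 0.006]
ft_force: [-0.3, -0.2, -0.5]
grip_width: 0.0008
grip_force: 0.0
```

>>> {"op": "move_arm", "data": {
  "commands": [
    [[5.4,7.65,0,0,0,0],[5.4,7.65,0,0,0,0],[5.4,7.65,0,0,0,0],[5.4,7.65,0,0,0,0],[5.4,7.65,0,0,0,0],[5.4,7.65,0,0,0,0],[5.4,7.65,0,0,0,0],[5.4,7.65,0,0,0,0],[5.4,7.65,0,0,0,0],[5.4,7.65,0,0,0,0]]
  ],
  "claw": -1
}}

```text
time: 9.52
position: [0.4634, 0.2329, 0.3418]
tool_rot: [0.141, 0.99, -0.0, -0.0]
ft_force: [0.4, -0.1, 0.5]
grip_width: 0.0857
grip_force: 0.0
```

```bash
python3 -c "
from h import *
shift([[.461,.2335,.2465]])
c=camera('wrist');cv2.imwrite('pics/w1.png',c['pixels'])
P=cloud(c);m=(c['range_z']>0)&(abs(P[...,2]-.105)<.006)&(abs(P[...,0]-.46)<.04)&(abs(P[...,1]-.233)<.04)
q=P[m];print(m.sum(),np.median(q,0),(q.min(0)+q.max(0))/2,np.ptp(q,0))"
```

```text
t 9.525 pos [0.4634 0.2329 0.3418] yaw x 163.76 zax [-0.e+00 -1.e-04 -1.e+00] F [ 0.4 -0.1  0.5] grip 0.08574392165566527
units [ 6.100e-02 -1.000e-03  2.384e+00]
1050 [0.46079454 0.23536366 0.10409727] [0.46164462 0.23504941 0.10259785] [0.02134823 0.02124672 0.00709091]
```

View pics/w1.png

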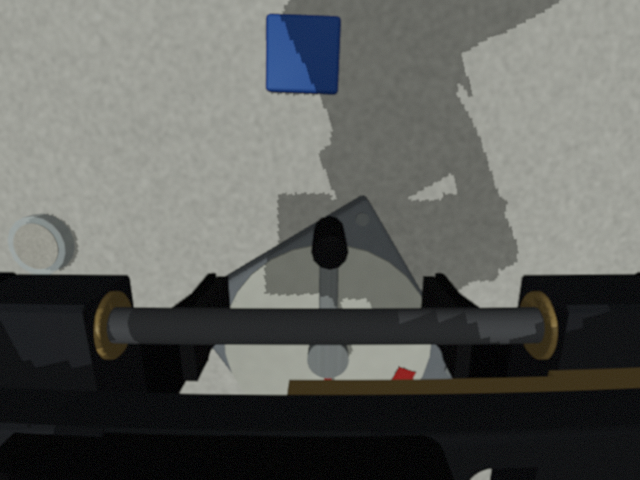

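The wrist view has the post at (329,240), centred between the open fingers, at world (0.461, 0.235). Going down around it and gripping.

>>> {"op": "move_arm", "data": {
  "commands": [
    [[0.06,0.04,1.0,0,0,0],[0.06,0.04,2.0,0,0,0],[0.06,0.04,2.36,0,0,0],[0.06,0.04,2.36,0,0,0],[0.06,0.04,2.36,0,0,0]]
  ]
}}

```text
time: 10.2
position: [0.4615, 0.2364, 0.2486]
tool_rot: [0.14, 0.99, 0.0, 0.001]
ft_force: [0.2, 0.5, -0.6]
grip_width: 0.0868
grip_force: 0.0
```

>>> {"op": "move_arm", "data": {
  "commands": [
    [[0,0,0,0,0,0],[0,0,0,0,0,0],[0,0,0,0,0,0],[0,0,0,0,0,0],[0,0,0,0,0,0],[0,0,0,0,0,0],[0,0,0,0,0,0],[0,0,0,0,0,0]]
  ],
  "claw": 1,
  "squeeze": 25
}}

```text
time: 11.2
position: [0.4607, 0.2363, 0.2475]
tool_rot: [0.14, 0.99, -0.0, -0.0]
ft_force: [0.9, -0.7, -0.2]
grip_width: 0.0213
grip_force: 25.0
```

```bash
python3 -c "
from h import *
shift([[.461,.2345,.2465]])
o=get_obs();r=R.from_quat(o['tool_rot']);p=o['position'].copy()
A=np.array([.5575,.206]);d=p[:2]-A;print(np.hypot(*d),np.degrees(np.arctan2(d[1],d[0])))
d*=.1/np.hypot(*d)
for a in (.1,.2,.3,.4,.5,.6,.7,.75,.8,.85):
    g=p.copy();c,s=np.cos(a),np.sin(a);g[:2]+=np.array([[c-1,-s],[s,c-1]])@d
    print(a,(r.inv().apply(g-p)/.04).round(3))"
```

```text
t 11.2 pos [0.4607 0.2363 0.2475] yaw x 163.93 zax [-3.e-04 -4.e-04 -1.e+00] F [ 0.9 -0.7 -0.2] grip 0.02125514167600948
units [-0.019 -0.041  0.025]
0.10139848483608002 162.6293940394288
0.1 [-0.007 -0.25   0.   ]
0.2 [-0.039 -0.498  0.   ]
0.3 [-0.095 -0.741  0.   ]
0.4 [-0.175 -0.978  0.   ]
0.5 [-2.790e-01 -1.205e+00  1.000e-03]
0.6 [-4.050e-01 -1.421e+00  1.000e-03]
0.7 [-5.510e-01 -1.623e+00  1.000e-03]
0.75 [-6.320e-01 -1.719e+00  1.000e-03]
0.8 [-7.17e-01 -1.81e+00  1.00e-03]
0.85 [-8.070e-01 -1.897e+00  1.000e-03]
```

>>> {"op": "move_arm", "data": {
  "commands": [
    [[-0.01,-0.25,0,0,0,-0.1],[-0.04,-0.5,0,0,0,-0.2],[-0.1,-0.74,0,0,0,-0.3],[-0.18,-0.98,0,0,0,-0.4],[-0.28,-1.2,0,0,0,-0.5],[-0.4,-1.42,0,0,0,-0.6],[-0.55,-1.62,0,0,0,-0.7],[-0.55,-1.62,0,0,0,-0.7],[-0.55,-1.62,0,0,0,-0.7]]
  ]
}}

```text
time: 12.32
position: [0.4641, 0.1686, 0.2475]
tool_rot: [-0.207, 0.978, 0.0, 0.001]
ft_force: [1.1, 4.0, -3.2]
grip_width: 0.0214
grip_force: 25.0
```

```bash
cat >m.py <<'E'
from h import *
import sys
shift([[.46,.23,.2465]])
for n in ("top","side"):
    c=camera(n);P=cloud(c);im=c["pixels"];hsv=cv2.cvtColor(im,cv2.COLOR_BGR2HSV);H,S,V=[hsv[...,i].astype(int) for i in range(3)]
    X,Y,Z=P[...,0],P[...,1],P[...,2];val=(X>.5)&(X<.66)&(Y>.12)&(Y<.32)
    A=np.array([.5585,.2078] if n=="top" else [.5555,.2040])
    for k,m in dict(ptr=((H<8)|(H>172))&(S>120)&(Z>.045)&(Z<.058),red=((H<8)|(H>172))&(S>120)&(Z<.043)&(Z>.03),green=(H>45)&(H<85)&(S>80)).items():
        d=P[m&val][:,:2]-A
        if len(d): print(n,k,len(d),"deg",np.percentile(np.degrees(np.arctan2(d[:,1],d[:,0])),[5,50,95]).round(1),"r",np.percentile(np.hypot(*d.T),[5,95]).round(3))
    cv2.imwrite(f"pics/{sys.argv[1]}_{n}.png",cv2.resize(im[180:310,150:290] if n=="top" else im[170:270,210:350],None,fx=4,fy=4,interpolation=cv2.INTER_CUBIC))
E
python3 m.py v1
```

```text
t 12.325 pos [0.4641 0.1686 0.2475] yaw x -156.12 zax [ 8.e-04  1.e-03 -1.e+00] F [ 1.1  4.  -3.2] grip 0.02138756414274004
units [-0.528  1.445  0.027]
top ptr 51 deg [19.4 22.5 26.9] r [0.021 0.066]
top red 40 deg [44.7 49.2 53.7] r [0.063 0.076]
top green 70 deg [27.  33.6 40.2] r [0.063 0.078]
side ptr 42 deg [20.1 23.7 28.5] r [0.025 0.068]
side red 21 deg [45.7 49.7 53.4] r [0.065 0.078]
side green 18 deg [25.1 28.3 32.9] r [0.062 0.08 ]
```

The pointer is at about 23° and the green middle at about 32°, so turning about 0.13 rad more.

>>> {"op": "move_arm", "data": {
  "commands": [
    [[-0.01,-0.17,0,0,0,-0.07],[-0.02,-0.32,0,0,0,-0.13],[-0.02,-0.32,0,0,0,-0.13],[-0.02,-0.32,0,0,0,-0.13],[-0.02,-0.32,0,0,0,-0.13]]
  ]
}}

```text
time: 13.05
position: [0.4698, 0.1572, 0.2475]
tool_rot: [-0.27, 0.963, 0.0, 0.0]
ft_force: [1.7, 5.1, -1.9]
grip_width: 0.0211
grip_force: 25.0
```

```bash
python3 m.py v2
```

```text
t 13.05 pos [0.4698 0.1572 0.2475] yaw x -148.65 zax [ 4.e-04  6.e-04 -1.e+00] F [ 1.7  5.1 -1.9] grip 0.021147947602966836
units [-0.737  1.682  0.026]
top ptr 51 deg [26.8 29.9 33.5] r [0.021 0.066]
top red 41 deg [44.8 49.6 53.8] r [0.063 0.077]
top green 65 deg [24.1 33.8 40. ] r [0.063 0.077]
side ptr 38 deg [28.6 31.  36.5] r [0.028 0.068]
side red 15 deg [48.3 51.4 55.1] r [0.066 0.081]
side green 29 deg [24.5 31.3 36.1] r [0.062 0.08 ]
```

View pics/v2_top.png

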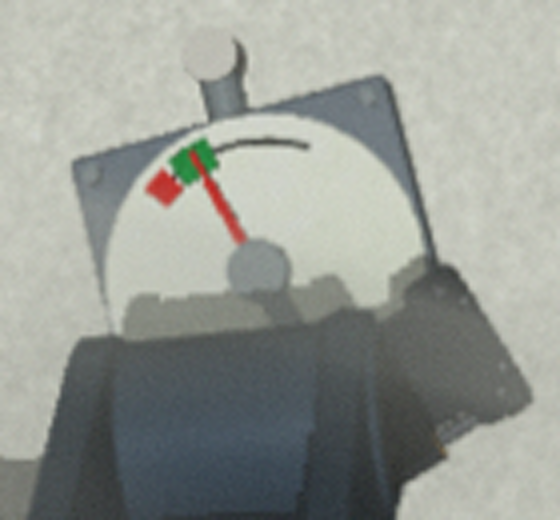

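View pics/v2_side.png

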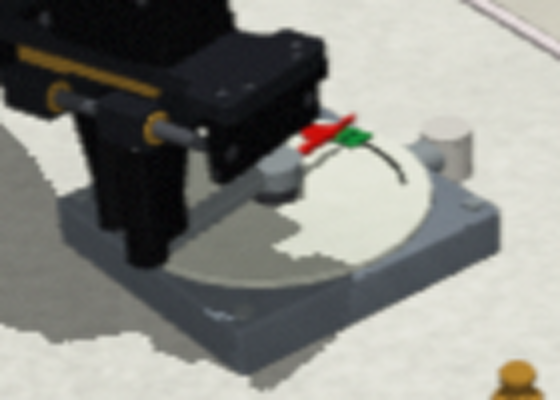

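The top crop shows the pointer tip at (196,155) inside the green arc, near its middle. The side crop agrees, and the grip on the post is firm. Holding for over a second, then handing in.

>>> {"op": "move_arm", "data": {
  "commands": [
    [[0,0,0,0,0,0],[0,0,0,0,0,0],[0,0,0,0,0,0],[0,0,0,0,0,0],[0,0,0,0,0,0],[0,0,0,0,0,0],[0,0,0,0,0,0],[0,0,0,0,0,0],[0,0,0,0,0,0],[0,0,0,0,0,0],[0,0,0,0,0,0],[0,0,0,0,0,0]]
  ]
}}

```text
time: 14.65
position: [0.4698, 0.1572, 0.2475]
tool_rot: [-0.27, 0.963, 0.0, 0.0]
ft_force: [1.2, 5.5, -2.3]
grip_width: 0.021
grip_force: 25.0
```

```bash
python3 -c "
from rig import *
print(hand_in())"
```

```text
the job is handed in; nothing more can be done
None
```

I pressed green, yellow and blue in that order, turned the valve until its pointer stood within the green arc, and handed the job in still holding it there; no verdict came back.

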